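Seat the slicer's blade insert on its pin and lock it with the gate

TASK

The orange blade insert lies loose and crooked on the white vegetable slicer base. Without lifting it off the base, slide it away from the robot until its notch is over the steel pin and its far edge lies flush against the end fence; then swing the red gate lever as far as it goes, across behind the insert, to lock it in. Leave the other kitchen things where they are.

Things in the scene. Friction and masses are not known exactly. Their poses are not given: they have to be found in the camera images.
- slicer: White slicer base, fixed on the worktop. Origin on the worktop; +x away from the robot toward the end fence, +y left, z up; yaw up to 0.25 rad. Bed top 14 mm above the origin, 180 mm wide (y +-90), from x = -140 to +107 mm where the fence's face stands 22 mm above the bed. No side rails. A left ear (y 85 to 145, x -22 to +23 mm) carries the gate lever
- pin (a point): Foot of the single upright steel locating pin, on the bed's top surface, 81 mm ahead of the slicer's origin (y = 0); the pin is 14 mm thick and 18 mm high. Axes as the slicer's
- insert: Loose orange blade insert with a steel strip, 0.2 to 0.3 kg: flat plate 96 (its x) x 110 (its y) x 12 mm, too wide to grasp; slides on the bed when an edge is pushed with a few N. Origin: centre of its underside; +x to the notched edge. Starts nearer the robot than the pin, up to 22 mm sideways and 0.3 rad turned to the base. Home: 59 mm ahead of the slicer's origin, y = 0, same yaw
- notch (a point): Point on the insert's underside, 22 mm ahead of its origin, where the pin's axis is when home. The notch opens at the insert's +x edge, 40 mm wide there, narrows within 14 mm to 17 mm and ends 34.5 mm in from that edge; the insert's far edge meets the fence before the notch's end meets the pin
- gate (a joint): Red gate lever angle, rad. 0 = open, stop at 1.92 = closed. The arm (14 mm wide, 115 mm long, 1 to 14 mm above the bed) points at 160 degrees + angle, counterclockwise from the slicer's +x as seen from above: open, back along the left side; closed, along -y across the bed, 3 mm behind a homed insert. Starts at 0 to 0.35; stiff, stays where left, under 1 N at the knob
- gate_pivot (a point): Vertical pivot axis of the gate lever, at bed height, 1 mm ahead and 125 mm left of the slicer's origin; boss 26 mm across
- gate_knob (a point): Middle of the upright round red knob on the gate lever, 100 mm from the pivot; 18 mm thick, from 12 to 42 mm above the bed
- tomato: Red tomato, 74 mm, bystander; origin under its middle
- lemon: Yellow lemon, 78 x 55 x 56 mm, bystander; origin under its middle
- onion: Brown onion, 75 mm, bystander; origin under its middle
- salt_shaker: Salt shaker, 44 mm wide, 90 mm high, bystander at the back; origin under its middle
- pepper_mill: Dark wooden pepper mill, 58 mm wide, 170 mm high, bystander at the back; origin under its middle

How it is judged (in metres and radians):
On the way, in this order (a step that is already met when the one before it is completed fails the run):
1. the insert is home on the pin and against the fence while the gate is still open (horizontal distance between notch and pin below 0.005 m and angle between the x axis of insert and the x axis of slicer, either way round below 0.06 rad and z of insert in the frame of slicer below 0.017 m and value of joint gate below 1.2 rad), for 0.2 s.
2. the gate lever is closed to its stop (value of joint gate above 1.83 rad), for 0.2 s.
At the end, for the whole second after the job is handed in: The insert lies flat on the bed (within 3 mm and 0.05 rad), at rest, its notch over the pin (notch point within 5 mm of the pin's axis, edges within 0.06 rad of the base's), and the gate lever is closed to within 0.09 rad of its stop (above 1.83) (horizontal distance between notch and pin below 0.005 m and angle between the x axis of insert and the x axis of slicer, either way round below 0.06 rad and z of insert in the frame of slicer below 0.017 m and angle between insert's own z axis and vertical below 0.05 rad and value of joint gate above 1.83 rad and linear speed of insert below 0.01 m/s); the robot touches nothing.
It fails at once if the insert is lifted off or falls off the slicer base (z of insert in the frame of slicer above 0.035 m or z of insert in the frame of slicer below 0.004 m).
It fails at once if one of the other kitchen things is moved by more than 30 mm (distance of any of tomato, lemon, onion, salt_shaker, pepper_mill from where it was at the start of the episode above 0.03 m).
It also fails if it takes over 64 s, if anything falls off the work surface, if the arm or the gripper's body presses on something with over 40 N, if the wrist force passes 120 N, or if a joint passes its speed limit or range.

ROBOT

A 6-joint arm with a two-finger parallel gripper is mounted at the origin on a cart in front of the work surface, level with it; the furniture and walls round the work are solid. World frame = base frame: x ahead of the robot, y to its left, z up, the work surface at z = 0. Lengths are in m, angles in degrees, forces in N, time in s.
With the tool pointing down it reaches from about 0.4 to 0.825 m from the base axis. Payload 7 kg.
Tool frame: the origin (TCP) lies at the very end of the fingers, on their centre line; the grasp point (between the pads) lies 19 mm behind it; z points along the fingers, y is the line along which they close (so a half turn about z gives the same grasp; the last joint's range is limited). The gripper opens to 85 mm and grips with 20 to 120 N. Pads are 22 mm wide; open, the fingers measure 114 mm over their backs; the gripper's body (76 mm by 85 mm) begins 54 mm behind the grasp point. The pads swing forward as they close: fully open they stand 13 mm farther back than shut.
Start: joints at [86.694, 20.546, 0.682, 0, -70.136, -16.507], TCP at [0.229, 0.635, 0.231] pointing down, gripper open.
Joint ranges: [-176.03, 176.03], [-82.01, 121.73], [-58.28, 71.71], [-173.87, 95.51], [-174.79, -0.11], [-173.66, 173.66]. Speed limits (degrees/s): [136.94, 136.94, 172.46, 180, 180, 180].

INTERFACE

Orientations are given as [roll, pitch, yaw] about the fixed x, y, z axes, in that order (R = Rz(yaw) Ry(pitch) Rx(roll)).
In Python, from rig import env gives the robot as it stands.
- The arm moves only by the shell command python3 inch.py [OPENING] [FORCE], which reads ROWS from standard input. ROWS is a JSON list of rows, 1 to 5 of them, each an object with the fields tx, ty, tz (the shift in m), twist (a turn about the tool's z in degrees); a field left out counts as zero; each row shifts and turns the commanded pose from where the row before left it, along the tool's axes as they then stand; what a row does not reach is not made up. A row lasts 1/8 s, in which the tool goes at most 0.0625 m and 10.7 degrees, less where a joint would pass 70% of its speed; a pose out of reach is approached as far as the arm can. OPENING is the finger opening in m, set as the command begins (- or left out keeps the last). The fingers move at their own pace and stop on an object; FORCE is the grip in N (left out, the last holds). Time passes only in rows, so rows that do not move let the fingers close. It prints the time, the measured TCP pose, the force, the opening and the grip force at its end. Input that does not fit is refused with a message, and nothing moves.
- env.sense(): the state, without advancing time (a new reading comes with each control period).
- env.read_camera(name): name is "scene" or "side" or "wrist"; returns a dict with "image" (384x512x3 uint8, blue, green, red), "depth" (384x512 float32, m along the optical axis (not along the pixel's ray), 0 where there is no reading), "fx", "fy", "cx", "cy" (pixels), "dist" ([k1, k2, p1, p2, k3] as OpenCV has them; the pictures are not rectified), "cam_to_world" (4x4, takes a point from camera to world coordinates); the wrist camera has in their place "tool_from_camera" (4x4, takes a point from camera to tool coordinates, whose origin is the TCP and whose axes are the flange's). Camera axes: x right, y up, looking along -z (the intrinsics and any distortion apply to the point x, -y, -z); pixel columns grow to the right and rows downward; lengths in m; the calibration is good to about 2 mm. A picture is of the moment at which its call begins: read the wrist's pose just before it.
- env.finish_job(): hands the job in; it is judged then, once.
The state is a dict: "t": time; "joints": joint angles; "joint_velocities": joint speeds; "tau": joint torques, N m; "ee_pos": TCP position; "eef_rot": TCP orientation; "wrist_force": force on the tool from outside, world axes, zero at the start; "ft_torque": the same for the moment, N m; "finger_gap": finger opening in m; "grip_force": force on a finger pad.
Only numpy, scipy, OpenCV 4.12 (cv2) and the standard library are available. Lean on these libraries where they do the work, as an engineer would, in place of code of your own. Each camera call takes 0.05 s, during which the arm holds its last target. There are 200 camera calls.

## Working session

There is one attempt and no reset: what is moved stays moved. The work goes in short steps, Python scripts to look and compute and a shell command to move; the robot and the scene stay as the last step left them, time stands still between calls to the robot, and variables do not carry over. Pictures are saved under pics/ and viewed, at most 10 in all, crops included, and the job is handed in when it is done.

```bash
ls; mkdir -p pics
cat > h.py <<'E'
import numpy as np,cv2
from scipy.spatial.transform import Rotation as R
from rig import env
def c2w(c,s=None):
    if 'cam_to_world' in c: return np.array(c['cam_to_world'])
    T=np.eye(4);T[:3,:3]=R.from_euler('xyz',s['eef_rot'],degrees=True).as_matrix();T[:3,3]=s['ee_pos']
    return T@np.array(c['tool_from_camera'])
def ray(c,T,px):
    K=np.array([[c['fx'],0,c['cx']],[0,c['fy'],c['cy']],[0,0,1.]])
    u=cv2.undistortPoints(np.array(px,float).reshape(-1,1,2),K,np.array(c['dist'],float)).reshape(-1,2)
    d=np.c_[u[:,0],-u[:,1],-np.ones(len(u))]@T[:3,:3].T
    return T[:3,3],d
def atz(c,T,px,z):
    o,d=ray(c,T,px); return o+d*((z-o[2])/d[:,2])[:,None]
def bydepth(c,T,px):
    o,d=ray(c,T,px); return np.array([o+dd*np.median(c['depth'][int(p[1])-1:int(p[1])+2,int(p[0])-1:int(p[0])+2]) for dd,p in zip(d,px)])
E
python3 - <<'E'
from h import *
import pickle
s=env.sense();print(s)
D={}
for n in('scene','side','wrist'):
    D[n]=env.read_camera(n);c=D[n];print(n,np.round(c2w(c,s),3).tolist(),c['fx'])
    cv2.imwrite(f'pics/{n}.png',cv2.resize(c['image'],(800,600),interpolation=cv2.INTER_CUBIC))
D['s']=s;pickle.dump(D,open('d0.pkl','wb'))
E
```

```text
inch.py
pics
rig.py
{'t': 0.0, 'joints': array([ 8.66943864e+01,  2.05922627e+01,  6.32169302e-01, -1.81792631e-02,
       -7.01351143e+01, -1.65102866e+01]), 'joint_velocities': array([-0.00388465, -0.07904785, -0.00432961, -0.03176524,  0.12710231,
       -0.01505453]), 'tau': array([-2.90448907e-04, -5.83324313e+01,  2.93426889e+01,  6.93656355e+00,
       -5.97755294e-03,  1.54509928e-05]), 'ee_pos': array([0.22865972, 0.63457352, 0.23034825]), 'eef_rot': array([ 1.79903861e+02, -1.06743680e-02, -1.98220828e+01]), 'wrist_force': array([ 0.17314813,  0.46076246, -0.08137335]), 'ft_torque': array([ 0.0281811 ,  0.00073506, -0.00824103]), 'grip_force': 0.0, 'finger_gap': 0.08579117513113636}
scene [[-0.559, 0.61, -0.562, 0.116], [-0.829, -0.419, 0.371, 0.236], [-0.009, 0.673, 0.74, 0.72], [0.0, 0.0, 0.0, 1.0]] 383.64710001390335
side [[-0.902, 0.245, -0.355, 0.281], [-0.431, -0.55, 0.715, 0.549], [-0.02, 0.798, 0.602, 0.602], [0.0, 0.0, 0.0, 1.0]] 459.577524991359
wrist [[-0.34, 0.904, 0.261, 0.294], [-0.941, -0.327, -0.091, 0.612], [0.003, -0.276, 0.961, 0.373], [0.0, 0.0, 0.0, 1.0]] 295.1982490550097
```

View pics/scene.png

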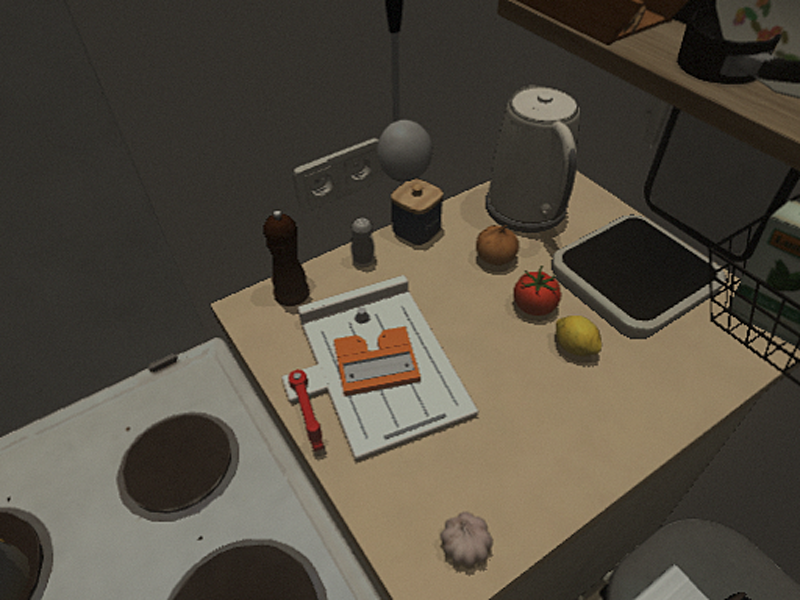

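View pics/side.png

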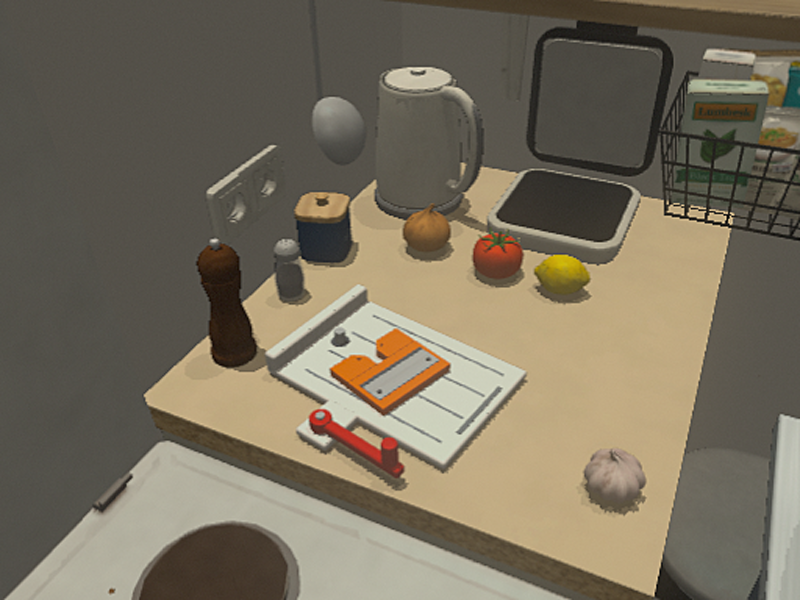

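The scene view shows the base with its fence at (300–410, 285–315), the pin at (362,316), the insert at (335–420, 330–393), the gate boss at (297,378) and the knob at (314,435). In the side view the pin is at (340,335), the boss at (320,418) and the knob at (390,450). I'll enlarge both to read the pixels.

Run:
```python
import pickle,cv2
D=pickle.load(open('d0.pkl','rb'))
for n,(x,y) in dict(scene=(170,170),side=(165,178)).items():
    i=D[n]['image'][y:y+132,x:x+176]
    i=cv2.convertScaleAbs(cv2.resize(i,None,fx=4.5,fy=4.5,interpolation=cv2.INTER_CUBIC),alpha=1.4)
    cv2.imwrite(f'pics/{n}_c.png',i)
```

```text
(no output)
```

View pics/scene_c.png

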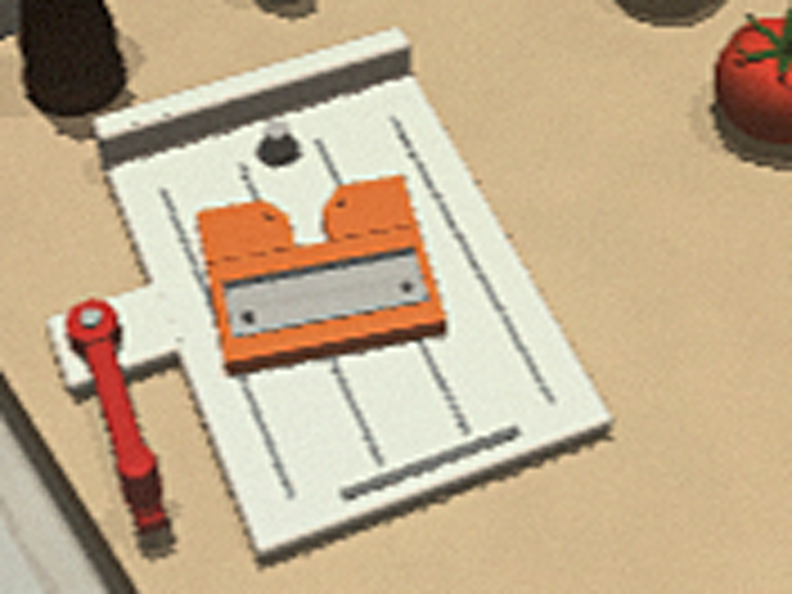

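View pics/side_c.png

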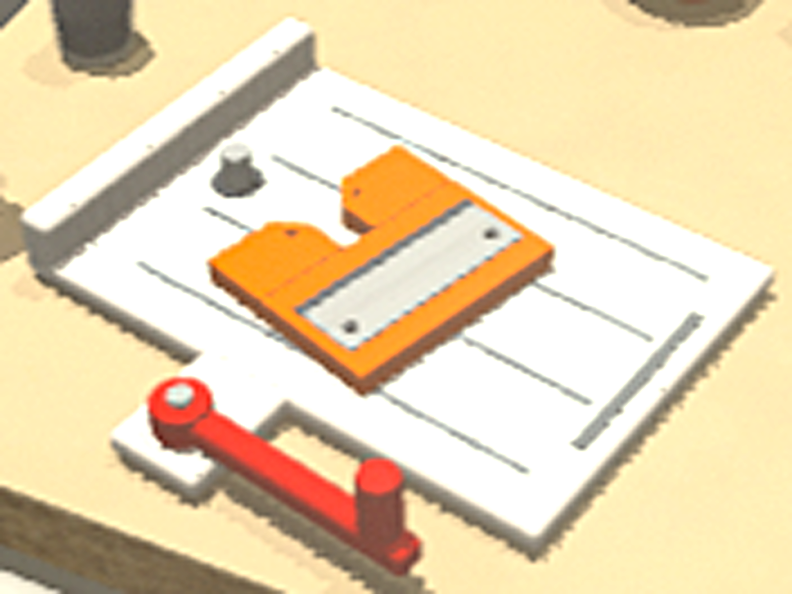

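The crops show these points, scene / side:
- **Bed corners:** near-left (258,550) / (532,541), near-right (611,420) / (773,268), far-right (413,78) / (318,70).
- **Insert top corners:** far-left (198,210) / (211,265), far-right (404,177) / (398,147), near-right (445,322) / (553,244), near-left (227,362) / (360,378).
- **Pin top:** (278,128) / (236,152).
- **Boss:** (92,318) / (180,395).
- **Knob top:** (137,460) / (380,476).

```bash
cat > m.py <<'E'
from h import *
import pickle
D=pickle.load(open('d0.pkl','rb'))
P=dict(bNL=((258,550),(532,541)),bNR=((611,420),(773,268)),bFR=((413,78),(318,70)),iFL=((198,210),(211,265)),iFR=((404,177),(398,147)),iNR=((445,322),(553,244)),iNL=((227,362),(360,378)),pin=((278,128),(236,152)),boss=((92,318),(180,395)),knob=((137,460),(380,476)))
off=dict(scene=(170,170),side=(165,178))
W={}
for k,v in P.items():
    A=np.zeros((3,3));b=np.zeros(3)
    for n,u in zip(('scene','side'),v):
        c=D[n];px=(np.array(u)+.5)/4.5-.5+off[n]
        o,d=ray(c,c2w(c),[px]);d=d[0]/np.linalg.norm(d[0]);M=np.eye(3)-np.outer(d,d);A+=M;b+=M@o
    W[k]=np.linalg.solve(A,b)
    z={'b':.014,'i':.026,'p':.032}.get(k[0]) if k not in('boss','knob') else (.056 if k=='knob' else None)
    e=[atz(D[n],c2w(D[n]),[(np.array(u)+.5)/4.5-.5+off[n]],z)[0,:2].round(4).tolist() for n,u in zip(('scene','side'),v)] if z else ''
    print(k,W[k].round(4),e)
yaw=lambda a,b:np.degrees(np.arctan2(*(b-a)[1::-1]))
print('bed yaw',yaw(W['bNR'],W['bFR']),yaw(W['bNR'],W['bNL'])-90,'boss-pin',np.linalg.norm((W['boss']-W['pin'])[:2]))
print('ins yaw',yaw(W['iNR'],W['iFR']),yaw(W['iNL'],W['iFL']),yaw(W['iNR'],W['iNL'])-90,yaw(W['iFR'],W['iFL'])-90,sum(W[k] for k in('iFL','iFR','iNR','iNL'))/4)
# slicer fit by kabsch
L={'bNL':(-.14,.09),'bNR':(-.14,-.09),'bFR':(.107,-.09),'pin':(.081,0),'boss':(.001,.125)}
a=np.array(list(L.values()));w=np.array([W[k][:2] for k in L]);ac=a-a.mean(0);wc=w-w.mean(0)
th=np.arctan2((ac[:,0]*wc[:,1]-ac[:,1]*wc[:,0]).sum(),(ac*wc).sum());r=np.array([[np.cos(th),-np.sin(th)],[np.sin(th),np.cos(th)]])
t=w.mean(0)-r@a.mean(0);print('slicer',t,np.degrees(th),(w-a@r.T-t).round(4).tolist())
for k in W: print(k,((W[k][:2]-t)@r).round(4))
E
python3 m.py
```

```text
bNL [0.4654 0.0811 0.0102] [[0.4639, 0.0818], [0.4638, 0.0844]]
bNR [ 0.4278 -0.091   0.0148] [[0.4276, -0.0912], [0.4285, -0.0923]]
bFR [ 0.6687 -0.1426  0.0093] [[0.6642, -0.1397], [0.6664, -0.1377]]
iFL [0.6402 0.0109 0.0239] [[0.6405, 0.011], [0.6371, 0.0141]]
iFR [ 0.6013 -0.0908  0.0228] [[0.5987, -0.0891], [0.5999, -0.0875]]
iNR [ 0.5114 -0.0535  0.0275] [[0.5112, -0.0537], [0.5131, -0.056]]
iNL [0.5526 0.0453 0.024 ] [[0.5511, 0.0459], [0.5518, 0.0469]]
pin [ 0.6612 -0.0505  0.0307] [[0.6607, -0.0501], [0.6599, -0.0488]]
boss [0.6073 0.0885 0.0316] 
knob [0.5103 0.1125 0.0557] [[0.5103, 0.1125], [0.5101, 0.1128]]
bed yaw -12.074816849957287 -12.312596453248474 boss-pin 0.14909058386394355
ins yaw -22.501801796178807 -21.419294653492017 -22.60485714525747 -20.904677481915343 [ 0.57638854 -0.02203779  0.02454378]
slicer [ 0.58246405 -0.03344248] -11.766382139815438 [[0.0016, -0.0021], [0.0008, 0.002], [-0.0002, 0.0008], [-0.0005, -0.0005], [-0.0017, -0.0002]]
bNL [-0.138   0.0883]
bNR [-0.1397 -0.0879]
bFR [ 0.1067 -0.0892]
iFL [0.0475 0.0552]
iFR [ 0.0302 -0.0523]
iNR [-0.0654 -0.0342]
iNL [-0.0453  0.071 ]
pin [ 0.0806 -0.0006]
boss [-0.0006  0.1245]
knob [-0.1004  0.1282]
```

```bash
cat > to.py <<'E'
# usage: to.py sx sy z : remaining move in tool axes to slicer-frame (sx,sy), world z; plus turn to slicer yaw
import sys; from h import *
O=np.array([.5825,-.0334]);Y=-11.9
def go(sx,sy,z):
    s=env.sense();p=O+R.from_euler('z',Y,degrees=True).as_matrix()[:2,:2]@[sx,sy]
    M=R.from_euler('xyz',s['eef_rot'],degrees=True).as_matrix()
    print('tool d',(M.T@(np.r_[p,z]-s['ee_pos'])).round(4),'turn',round(s['eef_rot'][2]-Y,2),'now slicer',(R.from_euler('z',-Y,degrees=True).as_matrix()[:2,:2]@(s['ee_pos'][:2]-O)).round(4),s['ee_pos'].round(4),'t',s['t'])
if __name__=='__main__': go(*map(float,sys.argv[1:]))
E
python3 to.py -.10 .016 .08
```

```text
tool d [0.458  0.5064 0.1513] turn -7.91 now slicer [-0.484   0.5808] [0.2287 0.6347 0.2306] t 0.15
```

```bash
echo '[{"tx": 0.038, "ty": 0.042, "tz": 0.008}, {"tx": 0.038, "ty": 0.042, "tz": 0.008}, {"tx": 0.038, "ty": 0.042, "tz": 0.008}, {"tx": 0.038, "ty": 0.042, "tz": 0.008}, {"tx": 0.038, "ty": 0.042, "tz": 0.008}]' | python3 inch.py 0.07; echo '[{"tx": 0.038, "ty": 0.042, "tz": 0.012}, {"tx": 0.038, "ty": 0.042, "tz": 0.012}, {"tx": 0.038, "ty": 0.042, "tz": 0.012}, {"tx": 0.038, "ty": 0.042, "tz": 0.012}, {"tx": 0.038, "ty": 0.042, "tz": 0.012}]' | python3 inch.py; echo '[{"tx": 0.038, "ty": 0.042, "tz": 0.012}, {"tx": 0.038, "ty": 0.042, "tz": 0.012}, {"twist": -4}, {"twist": -4}, {}]' | python3 inch.py; python3 to.py -.10 .016 .035
```

```text
t: 0.78
ee_pos: [0.3367, 0.3712, 0.191]
eef_rot: [-180.0, 0.0, -19.8]
wrist_force: [1.3, 0.1, 0.1]
finger_gap: 0.0701
grip_force: 0.0
t: 1.4
ee_pos: [0.4444, 0.1094, 0.1312]
eef_rot: [-180.0, -0.0, -19.8]
wrist_force: [1.5, 1.2, 0.9]
finger_gap: 0.0701
grip_force: 0.0
t: 2.02
ee_pos: [0.4869, 0.006, 0.1071]
eef_rot: [180.0, 0.0, -11.9]
wrist_force: [0.1, 0.3, 1.3]
finger_gap: 0.0698
grip_force: 0.0
tool d [0.0017 0.0028 0.0721] turn 0.02 now slicer [-0.1017  0.0188] [0.4869 0.006  0.1071] t 2.025
```

```bash
echo '[{"tx": 0.001, "ty": 0.0028, "tz": 0.04}, {"tz": 0.035}, {"tz": 0.008}, {}]' | python3 inch.py; echo '[{"tz": 0.003}, {}]' | python3 inch.py;echo '[{"tz": 0.003}, {}]' | python3 inch.py
```

```text
t: 2.52
ee_pos: [0.4875, 0.0035, 0.0245]
eef_rot: [180.0, 0.0, -11.8]
wrist_force: [0.2, -0.1, 0.0]
finger_gap: 0.0698
grip_force: 0.0
t: 2.78
ee_pos: [0.4879, 0.0036, 0.0221]
eef_rot: [-179.9, -0.1, -11.8]
wrist_force: [0.2, 0.2, 0.1]
finger_gap: 0.0702
grip_force: 0.0
t: 3.02
ee_pos: [0.4874, 0.0034, 0.0184]
eef_rot: [-180.0, -0.0, -11.8]
wrist_force: [0.4, -0.1, 0.1]
finger_gap: 0.0704
grip_force: 0.0
```

```bash
for i in 1 2; do :; done; echo '[{"tz": 0.002}, {}]' | python3 inch.py|grep -E "ee_pos|force: \["; echo '[{"tz": 0.002}, {}]' | python3 inch.py|grep -E "ee_pos|force: \["; echo '[{"tz": 0.002}, {}]' | python3 inch.py|grep -E "ee_pos|force: \["; echo '[{"tz": 0.002}, {}]' | python3 inch.py|grep -E "ee_pos|force: \["
```

```text
ee_pos: [0.4873, 0.0033, 0.0161]
wrist_force: [-0.0, 0.7, 0.7]
ee_pos: [0.4873, 0.0033, 0.0141]
wrist_force: [0.4, 0.4, -0.1]
ee_pos: [0.4872, 0.0033, 0.0121]
wrist_force: [1.0, 0.6, 0.1]
ee_pos: [0.4872, 0.0033, 0.0101]
wrist_force: [0.2, 0.8, 0.2]
```

```bash
echo '[{"tz": 0.0015}, {}]' | python3 inch.py|grep -E "ee_pos|force: \["; echo '[{"tz": 0.0015}, {}]' | python3 inch.py|grep -E "ee_pos|force: \["; echo '[{"tz": 0.0015}, {}]' | python3 inch.py|grep -E "ee_pos|force: \["
```

```text
ee_pos: [0.4873, 0.0033, 0.0087]
wrist_force: [-0.4, 0.9, -0.1]
ee_pos: [0.4873, 0.0033, 0.0072]
wrist_force: [0.1, -0.3, -0.1]
ee_pos: [0.4875, 0.0034, 0.0063]
wrist_force: [-2.6, 0.3, 6.9]
```

```bash
echo '[{"tz": -0.003}, {"tx": 0.012}, {"tx": 0.008}, {"tx": 0.006}, {"tx": 0.006}]' | python3 inch.py; echo '[{"tx": 0.006}, {"tx": 0.006}, {"tx": 0.006}, {"tx": 0.006}, {}]' | python3 inch.py;  python3 to.py 0 0 .01
python3 - <<'E'
from h import *
import pickle
D={'s':env.sense()}
for n in('scene','side'): D[n]=env.read_camera(n)
pickle.dump(D,open('d1.pkl','wb'))
o=[]
for n,(x,y) in dict(scene=(180,165),side=(165,165)).items():
    i=D[n]['image'][y:y+140,x:x+100 if n=='scene' else x+100]
    o.append(cv2.convertScaleAbs(cv2.resize(i,None,fx=4,fy=4,interpolation=cv2.INTER_CUBIC),alpha=1.4))
cv2.imwrite('pics/p1.png',np.hstack(o))
E
```

```text
t: 5.4
ee_pos: [0.5182, -0.0037, 0.0084]
eef_rot: [180.0, 0.1, -11.9]
wrist_force: [-3.1, -0.4, 0.8]
finger_gap: 0.0702
grip_force: 1.3
t: 6.02
ee_pos: [0.5432, -0.008, 0.0089]
eef_rot: [-180.0, -0.1, -11.8]
wrist_force: [-1.4, -0.0, 0.9]
finger_gap: 0.0699
grip_force: 0.0
tool d [ 0.0437  0.0168 -0.001 ] turn 0.09 now slicer [-0.0437  0.0167] [ 0.5432 -0.008   0.0089] t 6.025
```

View pics/p1.png

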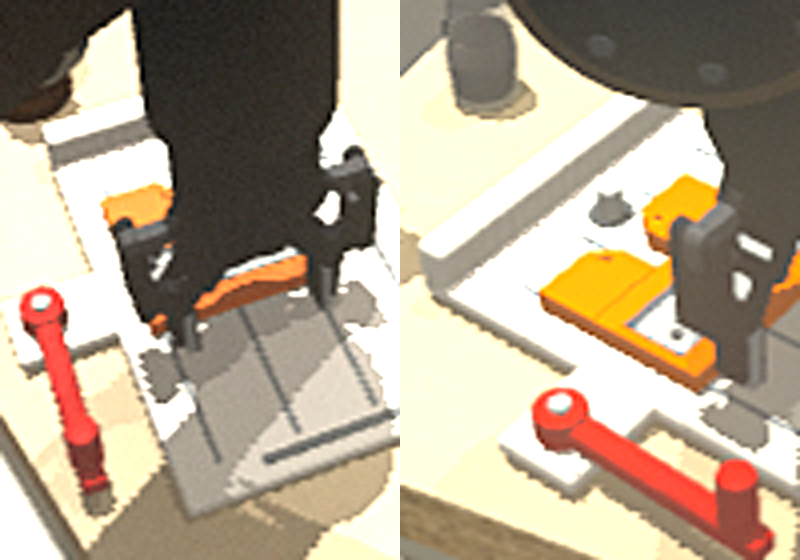

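The insert now sits square against both fingers. Its far-left top corner is at scene (103,198) and side panel (141,292), and its far-right corner is at side panel (282,178). Next I'll work out its sideways offset.

Run:
```python
from h import *
import pickle;from to import O,Y
D=pickle.load(open('d1.pkl','rb'))
r=R.from_euler('z',-Y,degrees=True).as_matrix()[:2,:2]
for n,u,o in(('scene',(103,198),(180,165)),('side',(141,292),(165,165)),('side',(282,178),(165,165)),('side',(211,206),(165,165))):
    p=atz(D[n],c2w(D[n]),[(np.array(u)+.5)/4-.5+o],.026)[0,:2]; print(n,u,(r@(p-O)).round(4))
```

```text
scene (103, 198) [0.0611 0.0712]
side (141, 292) [0.059  0.0728]
side (282, 178) [ 0.0595 -0.0312]
side (211, 206) [0.0739 0.0064]
```

```bash
echo '[{"tx": -0.012}, {"tz": -0.03}, {"tz": -0.03}, {"tz": -0.01}, {}]' | python3 inch.py 0.07|grep ee_pos; echo '[{}, {}]' | python3 inch.py 0; python3 to.py .012 .093 .06; python3 to.py .012 .093 .019
```

```text
ee_pos: [0.5303, -0.0054, 0.0793]
t: 7.0
ee_pos: [0.5298, -0.0058, 0.0778]
eef_rot: [180.0, 0.1, -11.8]
wrist_force: [-0.0, 0.4, -0.7]
finger_gap: 0.0349
grip_force: 0.0
tool d [ 0.0694 -0.0768  0.0176] turn 0.08 now slicer [-0.0573  0.0161] [ 0.5298 -0.0058  0.0778] t 7.0
tool d [ 0.0695 -0.0769  0.0586] turn 0.08 now slicer [-0.0573  0.0161] [ 0.5298 -0.0058  0.0778] t 7.0
```

```bash
echo '[{"tx": 0.035, "ty": -0.038}, {"tx": 0.0345, "ty": -0.0388}, {}, {}]' | python3 inch.py; python3 to.py .012 .093 .019
python3 - <<'E'
from h import *
import pickle
D={'s':env.sense()}
for n in('side','wrist'): D[n]=env.read_camera(n)
pickle.dump(D,open('d2.pkl','wb'))
a=cv2.resize(D['side']['image'][150:290,160:300],None,fx=4,fy=4,interpolation=cv2.INTER_CUBIC)[:,:400]
b=cv2.resize(D['wrist']['image'],(400,300))
cv2.imwrite('pics/p2.png',cv2.convertScaleAbs(np.hstack([a,np.vstack([b,np.zeros((260,400,3),np.uint8)])]),alpha=1.4))
E
```

```text
t: 7.5
ee_pos: [0.6133, 0.0551, 0.0774]
eef_rot: [179.9, 0.1, -11.8]
wrist_force: [-1.1, -0.8, -0.9]
finger_gap: 0.0
grip_force: 0.0
tool d [ 0.0002 -0.0001  0.0584] turn 0.08 now slicer [0.0119 0.093 ] [0.6133 0.0551 0.0774] t 7.5
```

View pics/p2.png

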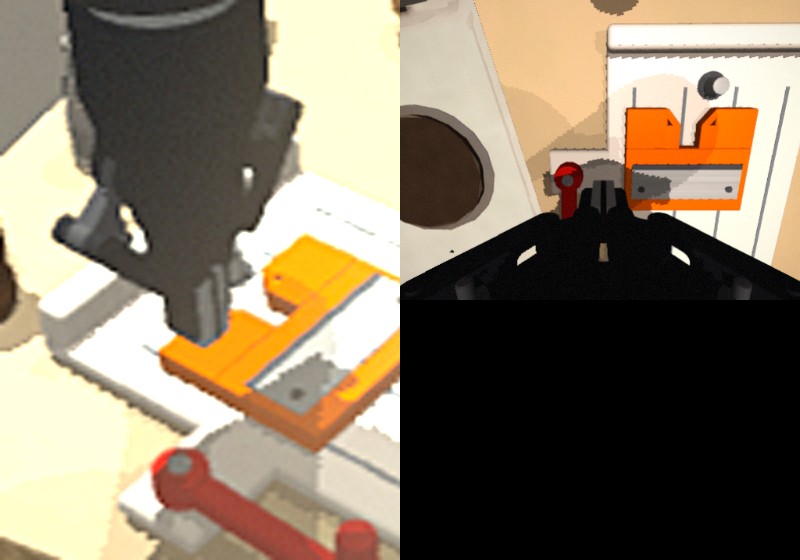

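The wrist panel (right, x minus 400) shows the insert's top corners at far-left (226,109), far-right (355,108) and near-right (342,209). The pin top is at (320,85), and the closed fingers sit between the insert and the boss (168,172).

Run:
```python
from h import *
import pickle;from to import O,Y
D=pickle.load(open('d2.pkl','rb'));c=D['wrist'];T=c2w(c,D['s'])
r=R.from_euler('z',-Y,degrees=True).as_matrix()[:2,:2]
for u,z in(((226,109),.026),((355,108),.026),((342,209),.026),((320,85),.032),((168,172),.032),((208,36),.014+.022)):
    p=atz(c,T,[(np.array(u)+.5)/.78125-.5],z)[0,:2]; print(u,(r@(p-O)).round(4))
```

```text
(226, 109) [0.0626 0.0741]
(355, 108) [ 0.0634 -0.0327]
(342, 209) [-0.0305 -0.0378]
(320, 85) [0.0817 0.0018]
(168, 172) [0.0091 0.1236]
(208, 36) [0.1157 0.0897]
```

```bash
echo '[{"ty": -0.001, "tz": 0.03}, {"tz": 0.02}, {"tz": 0.008}, {}]' | python3 inch.py; echo '[{"ty": 0.005}, {"ty": 0.005}, {"ty": 0.005}, {"ty": 0.005}, {"ty": 0.003}]' | python3 inch.py; echo '[{}, {"ty": -0.006}, {"tz": -0.03}, {"tz": -0.03}, {}]' | python3 inch.py; python3 to.py -.07 0 .08
python3 - <<'E'
from h import *
import pickle
D={'s':env.sense()}
for n in('wrist',): D[n]=env.read_camera(n)
pickle.dump(D,open('d3.pkl','wb'))
cv2.imwrite('pics/p3.png',cv2.convertScaleAbs(cv2.resize(D['wrist']['image'][:300,200:],None,fx=2,fy=2,interpolation=cv2.INTER_CUBIC),alpha=1.3))
E
```

```text
t: 8.1
ee_pos: [0.6141, 0.0559, 0.0208]
eef_rot: [180.0, 0.0, -11.8]
wrist_force: [0.3, -0.3, 0.8]
finger_gap: -0.0002
grip_force: 0.0
t: 8.72
ee_pos: [0.6104, 0.0339, 0.0213]
eef_rot: [-179.9, -0.1, -11.8]
wrist_force: [0.1, 3.1, 2.4]
finger_gap: -0.0001
grip_force: 1.8
t: 9.35
ee_pos: [0.6121, 0.0402, 0.083]
eef_rot: [-179.9, -0.2, -11.8]
wrist_force: [0.3, 1.3, -0.2]
finger_gap: 0.0
grip_force: 0.0
tool d [-0.0839  0.0779  0.0026] turn 0.12 now slicer [0.0138 0.0781] [0.6121 0.0402 0.083 ] t 9.35
```

View pics/p3.png

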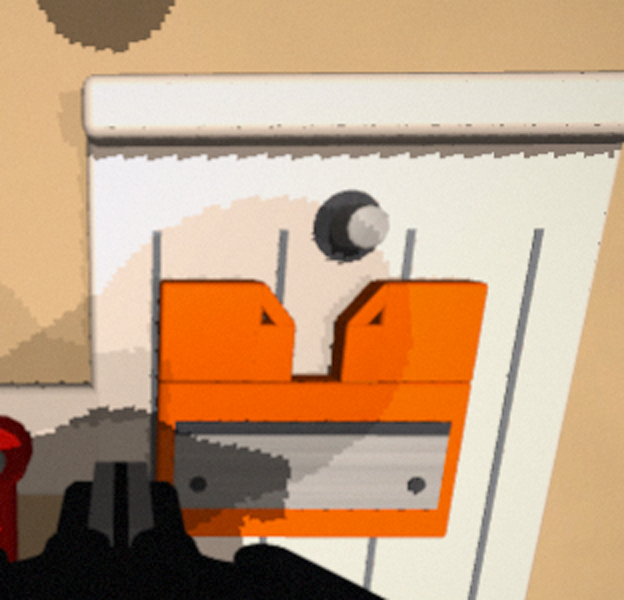

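Corners are now at far-left (162,281), far-right (488,283) and near-right (445,536). The notch mouth runs 265–380 at row 283, its slot 295–342, and the pin top is at (369,227).

```bash
python3 - <<'E'
from h import *
import pickle;from to import O,Y
D=pickle.load(open('d3.pkl','rb'));c=D['wrist'];T=c2w(c,D['s'])
r=R.from_euler('z',-Y,degrees=True).as_matrix()[:2,:2]
for u,z in(((162,281),.026),((488,283),.026),((445,536),.026),((265,283),.026),((380,283),.026),((295,350),.026),((341,350),.026),((369,227),.032),((103,135),.036),((622,140),.036)):
    p=atz(c,T,[(np.array(u)+.5)/2-.5+[200,0]],z)[0,:2]; print(u,(r@(p-O)).round(4))
E
python3 to.py -.06 .002 .08
```

```text
(162, 281) [0.0638 0.0646]
(488, 283) [ 0.0632 -0.0442]
(445, 536) [-0.0313 -0.0441]
(265, 283) [0.0632 0.0302]
(380, 283) [ 0.0632 -0.0082]
(295, 350) [0.0403 0.0183]
(341, 350) [0.0403 0.0025]
(369, 227) [0.0813 0.    ]
(103, 135) [0.1076 0.0838]
(622, 140) [ 0.1063 -0.0704]
tool d [-0.073   0.0755  0.0014] turn 0.09 now slicer [0.0129 0.0776] [0.6111 0.0399 0.0815] t 9.4
```

```bash
echo '[{"tz": 0.03}, {"tz": 0.025}, {"tz": 0.006}, {}]' | python3 inch.py; echo '[{"ty": 0.005}, {"ty": 0.005}, {"ty": 0.004}, {"ty": 0.003}, {}]' | python3 inch.py; python3 to.py .013 .061 .02; echo '[{"ty": -0.008}, {"tz": -0.03}, {"tz": -0.03}, {}]' | python3 inch.py | tail -3; python3 to.py -.06 .0 .08
python3 - <<'E'
from h import *
import pickle
D={'s':env.sense()}
for n in('wrist',): D[n]=env.read_camera(n)
pickle.dump(D,open('d3.pkl','wb'))
cv2.imwrite('pics/p4.png',cv2.convertScaleAbs(cv2.resize(D['wrist']['image'][:300,200:],None,fx=2,fy=2,interpolation=cv2.INTER_CUBIC),alpha=1.3))
E
```

```text
t: 9.9
ee_pos: [0.6105, 0.0395, 0.0192]
eef_rot: [179.9, 0.1, -11.8]
wrist_force: [-0.3, 0.2, -0.3]
finger_gap: 0.0
grip_force: 0.0
t: 10.52
ee_pos: [0.6077, 0.0228, 0.0202]
eef_rot: [-180.0, -0.0, -11.8]
wrist_force: [0.4, 1.0, 0.6]
finger_gap: -0.0
grip_force: 0.6
tool d [-0.0001 -0.0008  0.0002] turn 0.08 now slicer [0.0131 0.0602] [0.6077 0.0228 0.0202] t 10.525
wrist_force: [-0.0, 0.4, -0.9]
finger_gap: -0.0001
grip_force: 0.0
tool d [-0.0741  0.0691  0.0017] turn 0.12 now slicer [0.014  0.0693] [0.6105 0.0315 0.0821] t 11.025
```

View pics/p4.png

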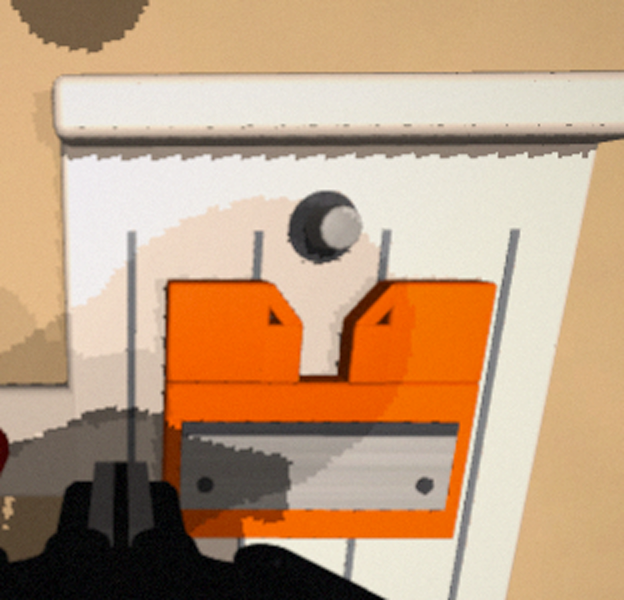

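The insert is now centred with the pin to within about 1 mm, with corners at (167,281) and (495,283). Next I'll push it home from behind.

```bash
echo '[{"tx": -0.037, "ty": 0.0345}, {"tx": -0.037, "ty": 0.0345}, {}, {}, {}]' | python3 inch.py .07; python3 to.py -.06 0 .0095
```

```text
t: 11.7
ee_pos: [0.5231, -0.0212, 0.0794]
eef_rot: [180.0, 0.0, -11.8]
wrist_force: [0.3, 0.8, 0.2]
finger_gap: 0.07
grip_force: 0.0
tool d [ 0.0006 -0.0003  0.0699] turn 0.11 now slicer [-0.0606 -0.0003] [ 0.5231 -0.0212  0.0794] t 11.7
```

```bash
echo '[{"tz": 0.035}, {"tz": 0.03}, {"tz": 0.0075}, {}]' | python3 inch.py; echo '[{"tx": 0.01}, {"tx": 0.008}, {"tx": 0.006}, {"tx": 0.006}, {"tx": 0.006}]' | python3 inch.py;  echo '[{"tx": 0.006}, {"tx": 0.006}, {"tx": 0.005}, {}]' | python3 inch.py; python3 to.py 0 0 .0095
```

```text
t: 12.2
ee_pos: [0.5229, -0.0213, 0.0074]
eef_rot: [180.0, 0.0, -11.8]
wrist_force: [0.4, 0.5, 0.3]
finger_gap: 0.0702
grip_force: 0.0
t: 12.82
ee_pos: [0.5578, -0.0292, 0.0072]
eef_rot: [180.0, 0.0, -11.8]
wrist_force: [-1.9, 0.4, 1.5]
finger_gap: 0.0701
grip_force: 1.3
t: 13.32
ee_pos: [0.5753, -0.0324, 0.0074]
eef_rot: [-180.0, -0.1, -11.8]
wrist_force: [-0.4, -0.5, -0.8]
finger_gap: 0.0698
grip_force: 0.0
tool d [ 0.0072 -0.0005 -0.0021] turn 0.09 now slicer [-0.0072 -0.0005] [ 0.5753 -0.0324  0.0074] t 13.325
```

Raise by 1 mm and finish the push against the fence, watching the force.

```bash
echo '[{"tx": 0.003, "tz": -0.001}, {"tx": 0.003}, {}]' | python3 inch.py; echo '[{"tx": 0.0015}, {}]' | python3 inch.py|grep -E "pos|force: \[";echo '[{"tx": 0.0015}, {}]' | python3 inch.py|grep -E "pos|force: \["; python3 to.py 0 0 .0095
```

```text
t: 13.7
ee_pos: [0.5806, -0.0337, 0.0084]
eef_rot: [-180.0, -0.0, -11.8]
wrist_force: [0.5, -0.4, -0.6]
finger_gap: 0.0696
grip_force: 0.2
ee_pos: [0.5815, -0.034, 0.0084]
wrist_force: [-2.8, 1.5, 2.3]
ee_pos: [0.583, -0.0343, 0.0083]
wrist_force: [-5.1, 1.4, 3.1]
tool d [-0.0007 -0.0008 -0.0012] turn 0.08 now slicer [ 0.0007 -0.0008] [ 0.583  -0.0343  0.0083] t 14.2
```

```bash
echo '[{"tx": 0.001}, {}]' | python3 inch.py|grep -E "pos|force: \[";echo '[{"tx": 0.001}, {}, {}]' | python3 inch.py|grep -E "pos|force: \["; python3 to.py 0 0 .0095
```

```text
ee_pos: [0.583, -0.0344, 0.0082]
wrist_force: [-7.3, 3.4, 6.3]
ee_pos: [0.5831, -0.0345, 0.0082]
wrist_force: [-8.9, 5.8, 8.8]
tool d [-0.0008 -0.001  -0.0013] turn 0.08 now slicer [ 0.0008 -0.001 ] [ 0.5831 -0.0345  0.0082] t 14.825
```

```bash
echo '[{"tx": -0.005}, {"tx": -0.01}, {"tz": -0.04}, {"tz": -0.05}, {}]' | python3 inch.py | grep pos
echo '[{"tx": -0.03, "ty": -0.04}, {"tx": -0.03, "ty": -0.04}, {}]' | python3 inch.py 0
python3 - <<'E'
from h import *
import pickle
D={'s':env.sense()}
for n in('wrist',): D[n]=env.read_camera(n)
pickle.dump(D,open('d4.pkl','wb'))
cv2.imwrite('pics/p5.png',cv2.convertScaleAbs(cv2.resize(D['wrist']['image'][:300,112:],None,fx=2,fy=2,interpolation=cv2.INTER_CUBIC),alpha=1.3))
E
```

```text
ee_pos: [0.5734, -0.031, 0.1026]
t: 15.82
ee_pos: [0.5269, 0.0611, 0.098]
eef_rot: [-180.0, -0.0, -11.6]
wrist_force: [0.5, -0.3, 0.4]
finger_gap: 0.0156
grip_force: 0.0
```

View pics/p5.png

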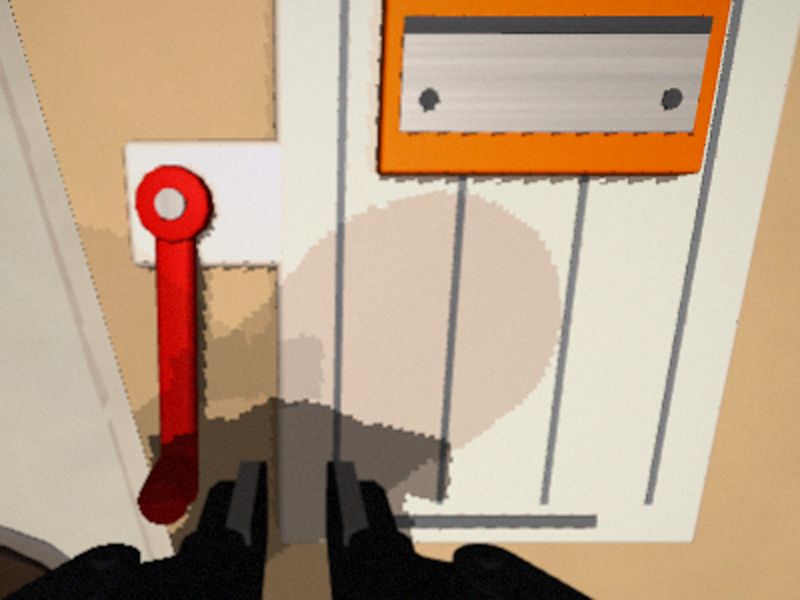

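The insert's near edge runs from (380,173) to (700,173), parallel to the bed. The boss is at (169,204) and the knob top at (160,495).

```bash
python3 - <<'E'
from h import *
import pickle;from to import O,Y
D=pickle.load(open('d4.pkl','rb'));c=D['wrist'];T=c2w(c,D['s'])
r=R.from_euler('z',-Y,degrees=True).as_matrix()[:2,:2]
for u,z in(((380,173),.026),((700,173),.026),((169,204),.032),((160,500),.056)):
    p=atz(c,T,[(np.array(u)+.5)/2-.5+[112,0]],z)[0,:2]; print(u,(r@(p-O)).round(4))
# orange fence-gap check: orange mask in scene cam, far-corner via hull at insert-top plane
for n in('scene','side'):
    c=env.read_camera(n);h=cv2.cvtColor(c['image'],cv2.COLOR_BGR2HSV)
    m=((h[...,0]>5)&(h[...,0]<22)&(h[...,1]>190)).astype(np.uint8)
    m[:170]=0;m[300:]=0;m[:,:160]=0;m[:,300:]=0
    ct=max(cv2.findContours(m,0,2)[0],key=cv2.contourArea).reshape(-1,2)
    q=(atz(c,c2w(c),ct,.026)[:,:2]-O)@r.T
    print(n,len(ct),'x',q[:,0].min().round(4),q[:,0].max().round(4),'y',q[:,1].min().round(4),q[:,1].max().round(4))
E
python3 to.py -.102 .155 .075
```

```text
(380, 173) [0.011  0.0531]
(700, 173) [ 0.0114 -0.0561]
(169, 204) [0.0005 0.1245]
(160, 500) [-0.0971  0.1281]
scene 75 x 0.0535 0.104 y -0.0535 -0.0098
side 85 x 0.0098 0.1056 y 0.003 0.0543
tool d [-0.0296 -0.076   0.023 ] turn 0.11 now slicer [-0.0722  0.0791] [0.5281 0.0588 0.098 ] t 15.975
```

The insert is home: its rear edge is at x = 11 mm, y is about −1 mm, and yaw is under 1°. Next is the gate, starting outside the knob with closed fingers.

```bash
echo '[{"tx": -0.015, "ty": -0.042}, {"tx": -0.014, "ty": -0.04}, {"tz": 0.03}, {"tz": 0.028}, {"tz": 0.004}]' | python3 inch.py 0; python3 to.py -.098 .145 .036
```

```text
t: 16.6
ee_pos: [0.5157, 0.1435, 0.0343]
eef_rot: [179.8, 0.2, -11.9]
wrist_force: [-0.2, -0.8, -0.5]
finger_gap: -0.0001
grip_force: 0.0
tool d [ 0.0038  0.0144 -0.0016] turn -0.01 now slicer [-0.1018  0.1594] [0.5157 0.1435 0.0343] t 16.6
```

```bash
echo '[{"tx": 0.002, "ty": 0.008, "tz": -0.002}, {"tx": 0.001, "ty": 0.007}, {"ty": 0.009}, {"ty": 0.009}, {"ty": 0.009}]' | python3 inch.py; echo '[{"ty": 0.008}, {"tx": 0.003, "ty": 0.01}, {"tx": 0.003, "ty": 0.01}, {"tx": 0.004, "ty": 0.01}, {"tx": 0.005, "ty": 0.01}]' | python3 inch.py; python3 to.py -.085 .069 .036
python3 - <<'E'
from h import *
from to import O,Y
r=R.from_euler('z',-Y,degrees=True).as_matrix()[:2,:2]
c=env.read_camera('side')
cv2.imwrite('pics/p6.png',cv2.convertScaleAbs(cv2.resize(c['image'][160:310,150:350],None,fx=4,fy=4,interpolation=cv2.INTER_CUBIC),alpha=1.3))
E
```

```text
t: 17.23
ee_pos: [0.5109, 0.1029, 0.0387]
eef_rot: [-180.0, -0.0, -11.8]
wrist_force: [0.3, 1.6, 1.0]
finger_gap: 0.0002
grip_force: 0.3
t: 17.85
ee_pos: [0.5157, 0.0526, 0.0382]
eef_rot: [180.0, 0.0, -11.8]
wrist_force: [0.2, 0.6, -0.5]
finger_gap: -0.0003
grip_force: 0.2
tool d [-0.0019  0.0013  0.0022] turn 0.08 now slicer [-0.0831  0.0703] [0.5157 0.0526 0.0382] t 17.85
```

View pics/p6.png

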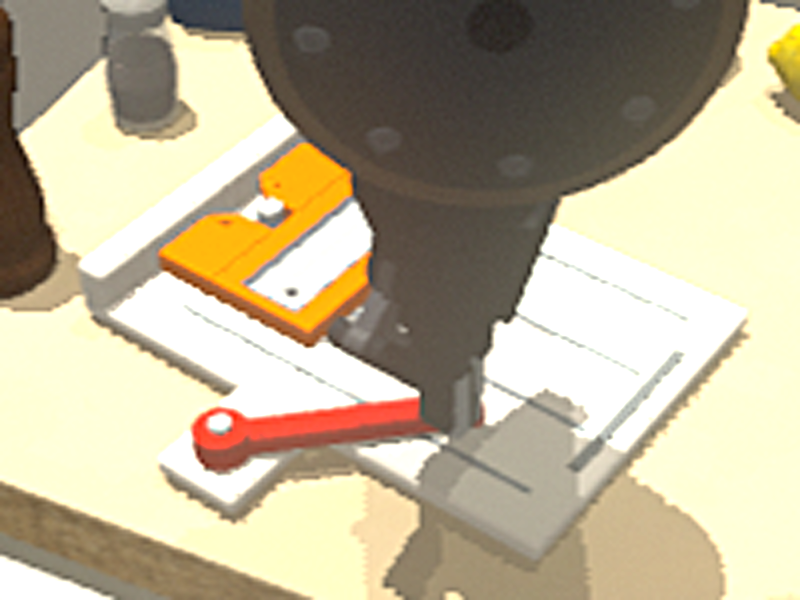

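The pin sits in the notch at (270,208), the insert is flush with the fence, and the lever has swung about halfway with the finger behind the knob at (450,410). I'll continue along the arc.

```bash
echo '[{"tx": 0.007, "ty": 0.009}, {"tx": 0.008, "ty": 0.008}, {"tx": 0.008, "ty": 0.008}, {"tx": 0.008, "ty": 0.006}, {"tx": 0.008, "ty": 0.005}]' | python3 inch.py; echo '[{"tx": 0.008, "ty": 0.004}, {"tx": 0.008, "ty": 0.003}, {"tx": 0.006, "ty": 0.002}, {"tx": 0.004}, {}]' | python3 inch.py; python3 to.py -.019 .025 .036
```

```text
t: 18.52
ee_pos: [0.5469, 0.0096, 0.0382]
eef_rot: [180.0, 0.0, -11.8]
wrist_force: [-0.8, 0.4, -0.1]
finger_gap: -0.0004
grip_force: 0.2
t: 19.15
ee_pos: [0.57, -0.004, 0.0381]
eef_rot: [180.0, 0.0, -11.8]
wrist_force: [0.2, 0.4, -0.1]
finger_gap: 0.0
grip_force: 0.3
tool d [-0.0007  0.0011  0.0021] turn 0.08 now slicer [-0.0183  0.0261] [ 0.57   -0.004   0.0381] t 19.15
```

Now press against the stop in small steps.

```bash
for k in a; do echo '[{"tx": 0.002}, {}]' | python3 inch.py|grep -E "pos|force: \["; echo '[{"tx": 0.002}, {}]' | python3 inch.py|grep -E "pos|force: \["; echo '[{"tx": 0.002}, {}]' | python3 inch.py|grep -E "pos|force: \["; done; python3 to.py -.019 .025 .036
```

```text
ee_pos: [0.5703, -0.0043, 0.038]
wrist_force: [-6.4, 3.4, 2.8]
ee_pos: [0.5705, -0.0045, 0.0377]
wrist_force: [-12.2, 6.4, 7.4]
ee_pos: [0.5708, -0.0046, 0.0376]
wrist_force: [-18.4, 10.3, 12.5]
tool d [-0.0016  0.0007  0.0016] turn 0.04 now slicer [-0.0174  0.0257] [ 0.5708 -0.0046  0.0376] t 19.9
```

```bash
echo '[{"tx": -0.01}, {"tx": -0.012}, {"tz": -0.05}, {"tz": -0.05}, {"tx": -0.03, "ty": -0.02}]' | python3 inch.py; echo '[{"tx": -0.05, "ty": -0.03}, {"tz": -0.05}, {"tz": -0.05}, {}, {}]' | python3 inch.py|tail -3
python3 - <<'E'
from h import *
from to import O,Y
r=R.from_euler('z',-Y,degrees=True).as_matrix()[:2,:2]
c=env.read_camera('wrist');s=env.sense()
for n in('wrist','side'):
    s=env.sense();c=env.read_camera(n);T=c2w(c,s);h=cv2.cvtColor(c['image'],cv2.COLOR_BGR2HSV)
    for nm,lo,hi in(('red',0,4),('orange',7,22)):
        m=(((h[...,0]>=lo)&(h[...,0]<=hi)|((nm=='red')&(h[...,0]>176)))&(h[...,1]>180)).astype(np.uint8)
        z=.027
        ys,xs=np.nonzero(m);px=np.c_[xs,ys];p=atz(c,T,px,z);q=(p[:,:2]-O)@r.T
        k=(abs(q[:,0]-.0)<.14)&(abs(q[:,1])<.16);q=q[k]
        print(n,nm,len(q),'x',np.percentile(q[:,0],[0,50,100]).round(4),'y',np.percentile(q[:,1],[0,50,100]).round(4))
        if nm=='red':
            a=q[(q[:,1]>.05)&(q[:,1]<.105)]
            if len(a): print('  arm slope x per y',np.degrees(np.arctan(np.polyfit(a[:,1],a[:,0],1)[0])).round(2),a[:,0].mean().round(4))
E
```

```text
t: 20.52
ee_pos: [0.5324, 0.0255, 0.1425]
eef_rot: [-179.8, -0.4, -11.9]
wrist_force: [-0.6, 1.0, -1.1]
finger_gap: 0.0
grip_force: 0.0
wrist_force: [0.7, 0.6, -0.2]
finger_gap: -0.0002
grip_force: 0.0
wrist red 1623 x [-0.0118  0.0006  0.0128] y [0.0106 0.0726 0.1358]
  arm slope x per y -1.19 0.0003
wrist orange 2359 x [0.0098 0.0227 0.0644] y [-0.0552 -0.0003  0.0535]
side red 298 x [-0.0103  0.0003  0.0288] y [-0.0085  0.0836  0.1349]
  arm slope x per y -1.23 -0.0005
side orange 971 x [0.0093 0.0707 0.1386] y [-0.0539  0.0143  0.1163]
```

```bash
python3 -c "
from rig import env
print(env.finish_job())"
```

```text
the job is handed in; nothing more can be done
None
```

I slid the insert home onto the pin and flush against the fence, then swung the gate lever to its stop. The arm was clear when I handed the job in; the last camera checks agreed with this, but the hand-in gave no verdict.

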